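# Switch on the glasshouse watering pump with its key

### The job

Switch the watering pump on: take the yellow key out of the red key stand, push it fully home into the key switch on the tilted grey box, and then turn it clockwise until it stops. Let go and leave the key there, fully home; leave the blue key, the tube rack and the bottle where they are.

Things in the scene. Friction and masses are not known exactly. Their poses are not given: they have to be found in the camera images.
- key_yellow: the key to use, 72 mm long, 70 g: yellow flat bow, steel collar and blade. It starts upright in either slot of the stand. Origin at the centre of the blade's tip; z up the key to the bow, x along its width, y across its thickness; a half turn about z is the same. Blade 16 (x) by 9 mm (y), 28 mm long, its last 12 mm tapered and rounded; collar 30 mm across at z = 28 to 32 mm
- key_yellow_bow (a point): middle of the yellow key's bow, where to grip it: 54 mm above the blade's tip, axes as the key's. The bow is 36 mm (x) by 12 mm (y) and spans z = 32 to 72 mm above the tip
- key_blue: bystander: a key of the same shape with a blue bow, in the other slot of the stand; leave it there
- stand: fixed red key stand, a block 66 mm (x) by 150 mm (y) by 36 mm high; origin at the centre of its underside. Two slots in its top, 36 mm either side of the centre along y, each 32 mm deep, long side along the stand's y
- console: fixed grey switch box, 170 by 200 by 60 mm, tilted 30 degrees so that its panel faces up and towards its own -x (the robot). Origin on the table under the switch's mouth, z up. Its back edge is 145 mm high. A red mark shows where the switch's white mark points when off, a green one when on; two lamps 8 mm high near the upper edge
- switch_mouth (a point): centre of the key slot's mouth, in the face of the round steel switch (48 mm across, 12 mm proud of the panel, 113 mm above the table). z points out of it, 30 degrees from vertical; x along the slot's long side, to the white mark; it turns with the switch. Slot 18.5 (x) by 11.5 mm (y), 36 mm deep, 3 mm chamfer. Fully home: the key's collar rests on this face
- key_yellow_seat (a point): underside of the yellow key's collar, on its axis, 28 mm above the blade's tip; axes as the key's. It meets switch_mouth when the key is fully home
- switch (a joint): angle of the switch cylinder in rad, growing clockwise as seen looking onto the panel: 0 off, 1.25 (72 degrees) on, at its stop. It starts somewhere from 0 to 0.3 and stays where it is left
- tube_rack: bystander: loose blue rack 100 by 120 by 40 mm with clear sample tubes with green caps, 120 mm high in all; origin at the centre of its underside
- bottle: bystander: loose amber sample bottle with a white cap, 52 mm across, 110 mm high; origin at the centre of its underside
There are look-alikes about, which are no part of the job. What is shaped like the key_yellow but green is not meant.

How it is judged:
By the outcome, as a careful person would: the job done as asked, in the order asked, and still so for the second after the job is handed in, with the robot touching nothing.
It also fails if it takes over 45 s, if anything falls off the work surface, if the arm or the gripper's body presses on something with over 40 N, if the wrist force passes 120 N, or if a joint passes its speed limit or range.

### The arm

A 6-joint arm with a two-finger parallel gripper is mounted at the origin on the work surface. World frame = base frame: x ahead of the robot, y to its left, z up, the work surface at z = 0. Lengths are in mm, angles in degrees, forces in N, time in s.
With the tool pointing down it reaches from about 275 to 775 mm from the base axis. Payload 14.6 kg.
Tool frame: the origin (TCP) lies on the centre line of the jaws, within the pads' length; the fingertips stand 8 mm ahead of it and the grasp point (between the pads) lies 11 mm behind it; z points along the fingers, y is the direction in which the jaws open and shut (so a half turn about z gives the same grasp; the last joint's range is limited). The gripper opens to 85 mm and grips with 20 to 120 N. Pads are 22 mm wide; open, the fingers measure 114 mm over their backs; the gripper's body (76 mm by 85 mm) begins 54 mm behind the grasp point. The pads swing forward as they close: fully open they stand 13 mm farther back than shut.
Start: joints at [-77.424, 15.075, -2.767, 72.158, 0, 81.102], TCP at [192.189, -488.561, 239.278] pointing down, gripper open.
Joint ranges: [-151.79, 151.79], [-50.71, 97.33], [-67.44, 78.34], [-121.81, 120.89], [-77.56, 73.72], [-180, 180]. Speed limits (degrees/s): [108.29, 108.29, 147.25, 159.86, 180, 180].

### API

Orientations are given as [roll, pitch, yaw] about the fixed x, y, z axes, in that order (R = Rz(yaw) Ry(pitch) Rx(roll)).
In Python, from bench import arm gives the robot as it stands.
- The arm moves only by the shell command python3 -m creep 'ROWS' [FORCE]. ROWS is JSON, a list of rows, each an object of numbers: "claw": the opening, from 0 (shut) to 1 (fully open); "dx", "dy", "dz": the shift along the tool's x, y, z in mm; "turn": the turn about the tool's z in degrees. A call has 1 to 12 rows; each row shifts and turns the pose as measured when the row begins, along the tool's axes as they then stand; what a row does not reach is not made up. A row lasts 1/8 s, in which the tool goes at most 62.5 mm and 10.7 degrees, less where a joint would pass 70% of its speed; a pose out of reach is approached as far as the arm can. A call is refused whole if a number of a shift passes 62.5 or a number of a turn 10.7, either way. A call with a gripper value outside its range is refused whole. The fingers move at their own pace and stop on an object; FORCE is the grip in N (left out, the last holds). Time passes only in rows, so rows that do not move let the fingers close. It gives the time, the measured TCP pose, the force and the opening at its end, in the units of the state.
- arm.state(): the state, without advancing time (a new reading comes with each control period).
- arm.read_camera(name): name is "side" or "top"; returns the picture (400x640x3 uint8, blue, green, red); there is no depth.
- arm.calibration(name): a dict with "mtx" (3x3 intrinsics, pixels), "R" (3x3) and "t" (3): a world point X has camera coordinates R X + t. Camera axes: x right, y down, z forward; pixel columns grow to the right and rows downward; lengths in mm; the calibration is good to about 2 mm. A picture is of the moment at which its call begins. calibration takes no time and is no camera call.
- arm.finish_job(): hands the job in, once; it reports no verdict.
The state is a dict: "clock": time; "joint_pos": joint angles; "qd": joint speeds; "effort": joint torques, N m; "tool_pos": TCP position; "tcp_rot": TCP orientation; "force": force on the tool from outside, world axes, zero at the start; "torque": the same for the moment, N m; "gripper_width": finger opening in mm.
Only numpy, scipy, OpenCV 4.12 (cv2) and the standard library are available. Lean on these libraries where they do the work, as an engineer would, in place of code of your own. Each camera call takes 0.05 s, during which the arm holds its last target. There are 200 camera calls.

## Working session

There is one attempt and no reset: what is moved stays moved. The work goes in short steps, Python scripts to look and compute and a shell command to move; the robot and the scene stay as the last step left them, time stands still between calls to the robot, and variables do not carry over. Pictures are saved under pics/ and viewed, about 8 in all and at most 12, crops included, and the job is handed in when it is done.

```bash
ls; mkdir -p pics
python3 - <<'E'
from bench import arm
import cv2
for n in("side","top"):
    im=arm.read_camera(n); cv2.imwrite(f"pics/{n}0.png",im)
    c=arm.calibration(n); print(n,c)
print(arm.state())
E
```

```text
pics
side {'mtx': array([[410.29684674,   0.        , 314.17499913],
       [  0.        , 410.29684674, 203.87005926],
       [  0.        ,   0.        ,   1.        ]]), 'R': array([[-0.96438359, -0.26420042, -0.01274463],
       [-0.11950918,  0.4782034 , -0.87007992],
       [ 0.23597   , -0.8375677 , -0.49274589]]), 't': array([ 529.93899781,  153.90565996, 1006.49898444])}
top {'mtx': array([[448.92771959,   0.        , 315.05416242],
       [  0.        , 448.92771959, 198.60064064],
       [  0.        ,   0.        ,   1.        ]]), 'R': array([[-0.01482535, -0.99988333, -0.00367976],
       [-0.99799449,  0.01502364, -0.06149211],
       [ 0.06154022,  0.00276074, -0.99810079]]), 't': array([  19.93174061,  553.67924329, 1449.73076135])}
{'clock': 0.1, 'joint_pos': array([-7.74275947e+01,  1.50958194e+01, -2.79847977e+00,  7.21588988e+01,
        4.01580966e-04,  8.11040989e+01]), 'qd': array([ 0.00482466, -0.06460535,  0.10692603, -0.04249198,  0.1866379 ,
       -0.0102298 ]), 'effort': array([ 3.66579567e-03, -6.38577676e+01,  3.85061574e+01,  1.00028174e-02,
       -1.13046888e-04,  4.03406170e-05]), 'tool_pos': array([ 192.10744948, -488.34260877,  238.88621538]), 'tcp_rot': array([-1.79947504e+02, -8.62326198e-03,  2.14683022e+01]), 'force': array([-0.17502673,  0.31233221,  0.59741185]), 'torque': array([-0.02299279, -0.04129872, -0.0006162 ]), 'gripper_width': 85.24432504681505}
```

View pics/top0.png

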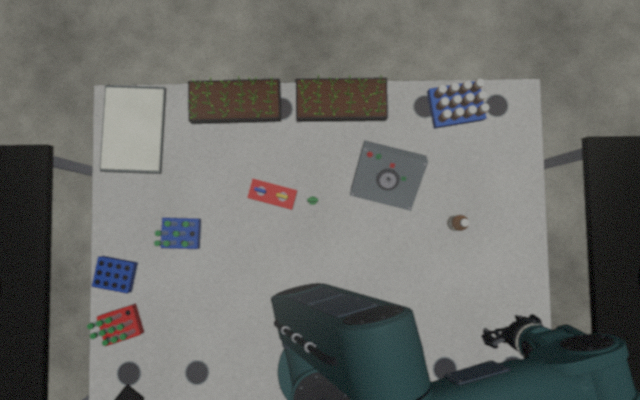

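View pics/side0.png

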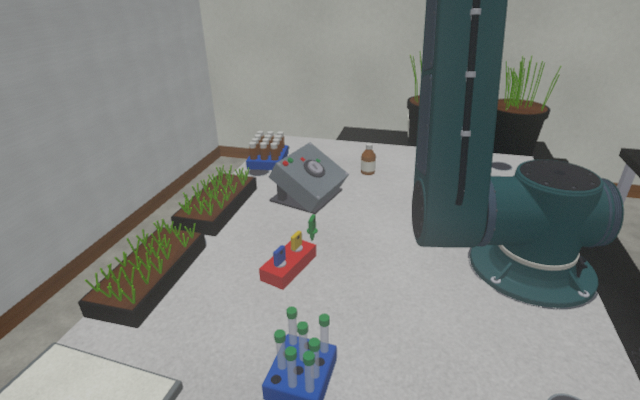

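Run:
```python
import cv2,numpy as np
t=cv2.imread("pics/top0.png");s=cv2.imread("pics/side0.png")
a=cv2.resize(t[135:215,240:440],None,fx=4,fy=4,interpolation=cv2.INTER_CUBIC)
b=cv2.resize(s[215:285,255:325],(270,270),interpolation=cv2.INTER_CUBIC)
c=cv2.resize(s[140:210,265:355],(347,270),interpolation=cv2.INTER_CUBIC)
o=np.zeros((590,800,3),np.uint8);o[:320,:800]=a;o[320:,:270]=b;o[320:,280:627]=c
cv2.imwrite("pics/crop0.png",o)
```

```text
(no output)
```

View pics/crop0.png

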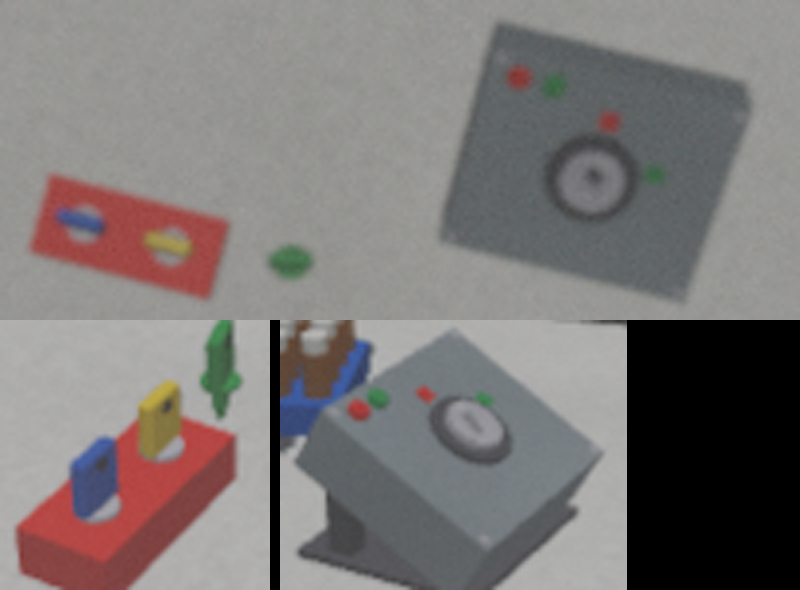

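Top view: the stand's corners are near px (252,179), (297,190), (293,209) and (247,197), with the yellow key in its right slot at about (282,196). The switch is at about (388,179), with the red mark at (392,165) and the green at (403,179). The rows have no tilt value, but the switch is tilted 30°, so I'll check the tool's usage text and fit the poses.

```bash
python3 -m creep '[{"dx":57,"dy":-27,"dz":-15},{"dx":57,"dy":-27,"dz":-15},{"dx":57,"dy":-27,"dz":-15},{"dx":57,"dy":-27,"dz":-15},{"dx":57,"dy":-27,"dz":-15},{"dx":57,"dy":-27,"dz":-15}]'; python3 -c "
from bench import arm;s=arm.state();print(s['joint_pos'],s['tool_pos'],s['tcp_rot'])"
```

```text
[-7.74275947e+01  1.50958194e+01 -2.79847977e+00  7.21588988e+01
  4.01580966e-04  8.11040989e+01] [ 192.10744948 -488.34260877  238.88621538] [-1.79947504e+02 -8.62326198e-03  2.14683022e+01]invalid input at $[0]: expected keys claw, dx, dy, dz, turn
```

```bash
python3 -m creep '[{"claw":1,"dx":57,"dy":-27,"dz":-15,"turn":0},{"claw":1,"dx":57,"dy":-27,"dz":-15,"turn":0},{"claw":1,"dx":57,"dy":-27,"dz":-15,"turn":0},{"claw":1,"dx":57,"dy":-27,"dz":-15,"turn":0},{"claw":1,"dx":57,"dy":-27,"dz":-15,"turn":0},{"claw":1,"dx":57,"dy":-27,"dz":-15,"turn":0}]'; python3 -c "
from bench import arm;s=arm.state();print(s['joint_pos'],s['tool_pos'],s['tcp_rot'])"
```

```text
clock: 0.85
tool_pos: [443.2, -220.7, 325.1]
tcp_rot: [-179.7, 0.0, 21.0]
force: [0.2, -1.6, 0.1]
gripper_width: 85.4
[-35.99329734  11.6167639    5.75852058  84.38115871   0.14331749
 122.96908769] [ 443.2027558  -220.70833553  325.09410991] [-1.79721159e+02  1.00418887e-02  2.10373400e+01]
```

```bash
python3 -m creep '[{"claw":1,"dx":41,"dy":44,"dz":0,"turn":0},{"claw":1,"dx":41,"dy":44,"dz":0,"turn":0},{"claw":1,"dx":41,"dy":44,"dz":0,"turn":0},{"claw":1,"dx":41,"dy":44,"dz":0,"turn":0},{"claw":1,"dx":41,"dy":44,"dz":0,"turn":0},{"claw":1,"dx":41,"dy":44,"dz":0,"turn":0}]'; python3 -c "
from bench import arm;s=arm.state();print(s['joint_pos'],s['tool_pos'],s['tcp_rot'])"
```

```text
clock: 1.6
tool_pos: [660.7, -320.3, 334.1]
tcp_rot: [-177.6, 1.2, 21.5]
force: [0.4, -0.5, 1.5]
gripper_width: 85.3
[-32.40341526  49.76255056  77.18180991 120.07005728   0.51060524
 126.15787101] [ 660.71925889 -320.25659733  334.13112165] [-177.55835513    1.15170947   21.45144437]
```

```bash
python3 -m creep '[{"claw":1,"dx":0,"dy":0,"dz":-62,"turn":0},{"claw":1,"dx":0,"dy":0,"dz":-62,"turn":0},{"claw":1,"dx":0,"dy":0,"dz":-62,"turn":0}]'; python3 -c "
from bench import arm;s=arm.state();print(s['joint_pos'],s['tool_pos'],s['tcp_rot'])"
```

```text
clock: 1.98
tool_pos: [630.7, -307.6, 436.7]
tcp_rot: [175.9, -3.8, 21.5]
force: [-0.6, -0.2, -0.7]
gripper_width: 85.7
[-32.9170547   41.87947222  78.01856748 120.65398777   0.68410895
 125.74058363] [ 630.74733566 -307.63916273  436.6574443 ] [175.94035893  -3.75445017  21.5082454 ]
```

```bash
python3 -m creep '[{"claw":1,"dx":30,"dy":42,"dz":25,"turn":0},{"claw":1,"dx":30,"dy":42,"dz":25,"turn":0}]'; python3 -c "
from bench import arm;s=arm.state();print(s['joint_pos'],s['tool_pos'],s['tcp_rot'])"
```

```text
clock: 2.22
tool_pos: [635.9, -322.9, 406.3]
tcp_rot: [178.3, -2.8, 21.5]
force: [0.4, 0.1, -0.3]
gripper_width: 85.3
[-33.96768846  44.37446705  78.05733762 120.71388122   1.29693098
 124.57837716] [ 635.85629667 -322.88806149  406.29968975] [178.28934895  -2.75160773  21.52863356]
```

```bash
python3 -m creep '[{"claw":1,"dx":40,"dy":35,"dz":30,"turn":0},{"claw":1,"dx":40,"dy":35,"dz":30,"turn":0}]'
python3 - <<'E'
from h import *
s=arm.state();print(s['joint_pos'],s['tool_pos'],s['tcp_rot'],Ro.from_euler('xyz',s['tcp_rot'],degrees=True).apply([0,0,1]))
# console refit using outline corners incl. back face lower edge
T=lambda l:np.array(l)/4+[240-.375,135-.375]
co=T([(498,22),(685,302),(440,242),(592,178)])
print(fit([(109.6,100,93),(-67.6,-100,60),(-67.6,100,60),(0,0,113)],co,p0=(600,-210,-.2)))
E
```

```text
clock: 2.48
tool_pos: [655.7, -319.0, 355.2]
tcp_rot: [-178.0, -0.8, 21.5]
force: [0.4, -0.5, 0.2]
gripper_width: 85.3
[-33.02344607  48.53003111  78.20862075 120.80445242   1.8052245
 125.48792623] [ 655.74826731 -318.95772271  355.20339552] [-178.03514083   -0.8158262    21.45689904] [ 7.01703992e-04  3.71155950e-02 -9.99310733e-01]
(array([ 6.01143269e+02, -2.12122414e+02, -2.56467549e-01]), np.float64(1.0413728129151707))
```

```bash
python3 -m creep '[{"claw":1,"dx":8.7,"dy":-55,"dz":10,"turn":-10.6},{"claw":1,"dx":18.7,"dy":-52.5,"dz":15,"turn":-10.6},{"claw":1,"dx":28.1,"dy":-48.1,"dz":20,"turn":-10.6},{"claw":1,"dx":36.5,"dy":-42.1,"dz":25,"turn":-10.6},{"claw":1,"dx":43.6,"dy":-34.7,"dz":25,"turn":-10.6},{"claw":1,"dx":49.2,"dy":-26.1,"dz":25,"turn":0},{"claw":1,"dx":49.2,"dy":-26.1,"dz":25,"turn":0},{"claw":1,"dx":49.2,"dy":-26.1,"dz":25,"turn":0}]'
python3 - <<'E'
from h import *
a=arm.read_camera("top");b=arm.read_camera("side")
s=arm.state();R=Ro.from_euler('xyz',s['tcp_rot'],degrees=True);print(s['tool_pos'],s['tcp_rot'],R.apply([0,0,1]))
tgt=np.array([562,116,130]);print("delta tool",R.inv().apply(tgt-s['tool_pos']))
o=np.zeros((600,800,3),np.uint8)
o[:300]=cv2.resize(a[155:230,220:420],(800,300),interpolation=cv2.INTER_CUBIC)
o[300:,:400]=cv2.resize(b[190:290,240:373],(400,300),interpolation=cv2.INTER_CUBIC)
o[300:,400:]=cv2.resize(b[130:205,260:360],(400,300),interpolation=cv2.INTER_CUBIC)
cv2.imwrite("pics/c1.png",o)
E
```

```text
clock: 3.48
tool_pos: [621.3, 89.7, 194.6]
tcp_rot: [-177.7, -1.9, 67.3]
force: [2.2, 0.1, 0.2]
gripper_width: 85.7
[619.69021409  92.72173321 193.01052868] [-177.43017776   -1.91014334   67.56901162] [-0.0287387   0.04788762 -0.99843921]
delta tool [ -2.59584608 -59.32221568  65.68486539]
```

View pics/c1.png

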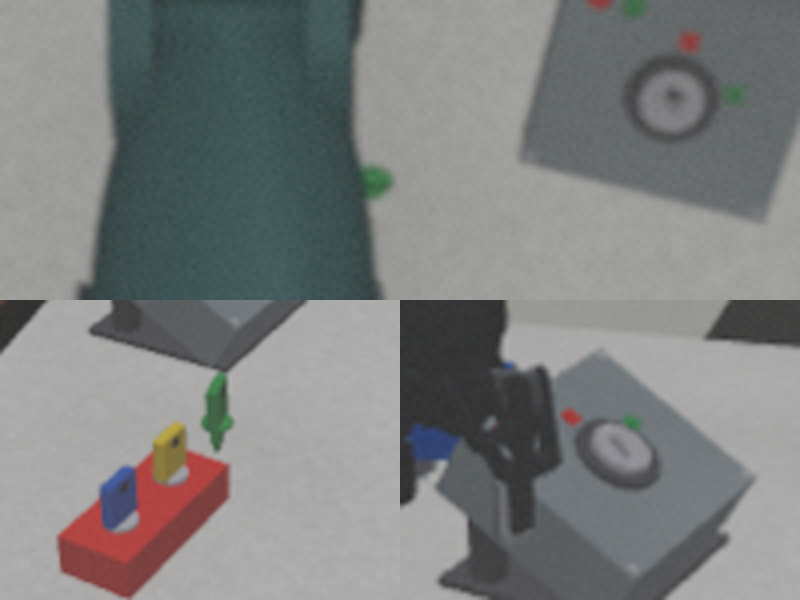

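The arm hides the stand in the top view. In the side view the yellow key stands free, with its bow at about side px (297,241). The switch face is visible as well. I'll refine the key position from the colour centroids in both first images.

Run:
```python
from h import *
ctr={}
for n in("top","side"):
    im=cv2.imread(f"pics/{n}0.png");hsv=cv2.cvtColor(im,cv2.COLOR_BGR2HSV)
    m=cv2.inRange(hsv,(20,90,90),(35,255,255));l=cv2.connectedComponentsWithStats(m)
    k=1+np.argmax(l[2][1:,4]);print(n,l[2][k],l[3][k]);ctr[n]=l[3][k]
    m=(l[1]==k).astype(np.uint8)
    if n=="top":
        mu=cv2.moments(m,True);print("ang",np.degrees(.5*np.arctan2(2*mu['mu11'],mu['mu20']-mu['mu02'])))
print("tri",tri(ctr["top"],ctr["side"]),"top@z70",onz("top",ctr["top"],72),"side@62",onz("side",ctr["side"],60))
s=arm.state();R=Ro.from_euler('xyz',s['tcp_rot'],degrees=True)
```

```text
top [277 194  10   5  31] [281.74193548 195.70967742]
ang 15.569771803458721
side [291 231  11  20 143] [295.77622378 240.12587413]
tri [562.94036526 117.28671252  61.31589323] top@z70 [561.22048029 116.18996237  72.        ] side@62 [564.17513008 115.55962223  60.        ]
```

```bash
python3 -m creep '[{"claw":1,"dx":3,"dy":-29,"dz":20,"turn":-7},{"claw":1,"dx":-3,"dy":-30,"dz":35,"turn":0},{"claw":1,"dx":0,"dy":0,"dz":5,"turn":0}]'
cat > d.py <<'E'
import sys
from h import *
s=arm.state();R=Ro.from_euler('xyz',s['tcp_rot'],degrees=True);print(s['clock'],s['joint_pos'].round(1),s['tool_pos'].round(1),s['tcp_rot'].round(1),'z',R.apply([0,0,1]).round(3),'F',s['force'].round(1),s['gripper_width'])
tgt=np.array(eval(sys.argv[1]),float);print("delta tool",R.inv().apply(tgt-s['tool_pos']).round(1))
E
python3 d.py 562.5,116.2,54
```

```text
clock: 3.95
tool_pos: [559.6, 116.8, 128.8]
tcp_rot: [-177.2, -2.1, 74.9]
force: [0.9, -0.0, -1.2]
gripper_width: 85.5
3.95 [  2.2  23.9  -7.   61.2   2.8 107.2] [559.6 116.8 128.8] [-177.2   -2.1   74.9] z [-0.038  0.048 -0.998] F [ 0.9 -0.  -1.2] 85.54018086031608
delta tool [-2.6  6.7 74.5]
```

```bash
python3 -m creep '[{"claw":1,"dx":-2,"dy":5,"dz":37,"turn":0},{"claw":1,"dx":-0.6,"dy":1.7,"dz":37,"turn":0},{"claw":0,"dx":0,"dy":0,"dz":0,"turn":0},{"claw":0,"dx":0,"dy":0,"dz":0,"turn":0},{"claw":0,"dx":0,"dy":0,"dz":0,"turn":0},{"claw":0,"dx":0,"dy":0,"dz":0,"turn":0},{"claw":0,"dx":0,"dy":0,"dz":0,"turn":0}]' 60; python3 d.py 562.5,116.2,54
```

```text
clock: 4.82
tool_pos: [565.3, 116.6, 54.8]
tcp_rot: [-177.1, -2.1, 74.9]
force: [-3.6, 1.0, -2.8]
gripper_width: 11.0
4.825 [  2.1  27.9 -12.9  51.4   2.9 107.1] [565.3 116.6  54.8] [-177.1   -2.1   74.9] z [-0.04   0.049 -0.998] F [-3.6  1.  -2.8] 11.040429313166856
delta tool [-1.1 -2.6  0.9]
```

```bash
python3 -m creep '[{"claw":0,"dx":1.1,"dy":-1.5,"dz":-30,"turn":0},{"claw":0,"dx":1.1,"dy":-1.5,"dz":-30,"turn":0},{"claw":0,"dx":-17.9,"dy":18.3,"dz":-27,"turn":-10.6},{"claw":0,"dx":-20.9,"dy":14.7,"dz":-27,"turn":-10.6},{"claw":0,"dx":-23.3,"dy":10.5,"dz":-27,"turn":-10.6},{"claw":0,"dx":-24.8,"dy":6.1,"dz":-27,"turn":-10.6},{"claw":0,"dx":-25.5,"dy":1.4,"dz":-27,"turn":-10.6},{"claw":0,"dx":-25.3,"dy":-3.3,"dz":-27,"turn":-10.6},{"claw":0,"dx":-24.3,"dy":-7.9,"dz":-27,"turn":-10.6},{"claw":0,"dx":-22.4,"dy":-12.2,"dz":-27,"turn":-10.6}]'; python3 d.py 680,-80,400
python3 - <<'E'
from h import *
b=arm.read_camera("side")
o=np.zeros((600,800,3),np.uint8)
o[:,:400]=cv2.resize(b[60:210,250:350],(400,600),interpolation=cv2.INTER_CUBIC)
t=cv2.imread("pics/top0.png")
o[:300,400:]=cv2.resize(t[157:202,358:418],(400,300),interpolation=cv2.INTER_CUBIC)
o[300:,400:]=cv2.resize(b[150:195,290:350],(400,300),interpolation=cv2.INTER_CUBIC)
cv2.imwrite("pics/c2.png",o)
E
```

```text
clock: 6.08
tool_pos: [679.8, -72.7, 333.8]
tcp_rot: [178.0, -2.6, 161.2]
force: [0.8, 0.6, -0.4]
gripper_width: 10.9
6.075 [-13.8  36.   47.  103.4   2.2   5. ] [679.8 -72.7 333.8] [178.   -2.6 161.2] z [-0.032  0.048 -0.998] F [ 0.8  0.6 -0.4] 10.880344253136371
delta tool [  0.5  -4.6 -66.5]
```

View pics/c2.png

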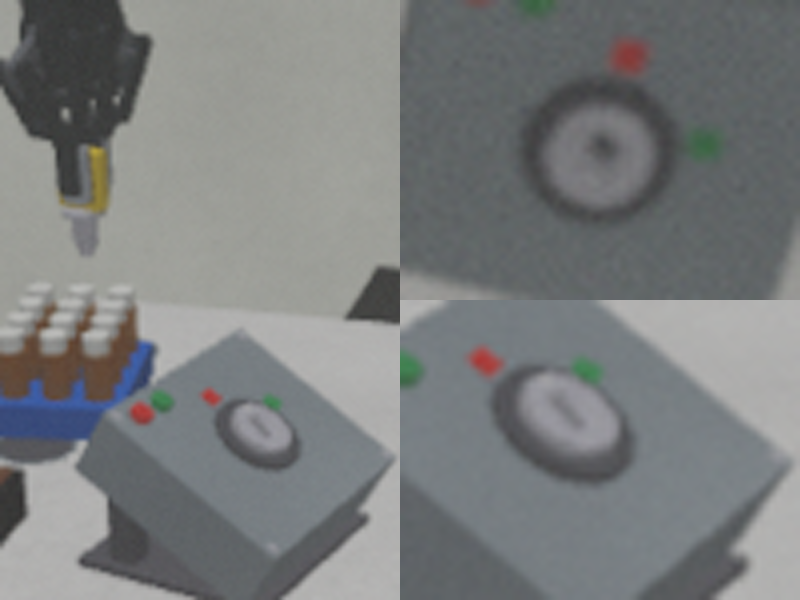

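Run:
```python
from h import *
M=np.array([603,-212,113.]);yaw=np.radians(-14.3)
ux=np.array([np.cos(yaw)*np.cos(np.pi/6),np.sin(yaw)*np.cos(np.pi/6),.5]);uy=np.array([-np.sin(yaw),np.cos(yaw),0]);n=np.cross(ux,uy)
S=5;W=400;o=[]   # up=uphill, left=+y' ; 5px/mm, +-40mm
for nme,fs in(("top",["pics/top0.png",None]),("side",["pics/side0.png",None])):
    ims=[cv2.imread(fs[0]).astype(np.float32)]+([arm.read_camera("side").astype(np.float32) for _ in range(4)] if nme=="side" else [])
    im=np.mean(ims,0)
    for h in(0,-12):
        P=[(40,40),(40,-40),(-40,-40),(-40,40)]
        px=proj(nme,[M+n*h+ux*a+uy*b for a,b in P]).astype(np.float32)
        H=cv2.getPerspectiveTransform(px,np.float32([[0,0],[W,0],[W,W],[0,W]]))
        w=cv2.warpPerspective(im,H,(W,W),flags=cv2.INTER_CUBIC)
        if h==0:
            g=w.mean(2);yy,xx=np.mgrid[:W,:W]
            r=np.hypot(xx-200,yy-200)
            # bright disc centroid
            g8=cv2.GaussianBlur(g,(0,0),5);m=(g8>(g8[r<120].max()*.8))&(r<150)
            hull=cv2.convexHull(np.argwhere(m)[:,::-1].astype(np.int32));mu=cv2.moments(hull);c=np.array([mu['m10'],mu['m01']])/mu['m00']
            rr=np.hypot(xx-c[0],yy-c[1]);wt=np.clip(np.median(g8[rr<75])-8-g8,0,None)*(rr<70)
            cx,cy=(wt*xx).sum()/wt.sum(),(wt*yy).sum()/wt.sum();a=(wt*(xx-cx)**2).sum();b=(wt*(yy-cy)**2).sum();cc=(wt*(xx-cx)*(yy-cy)).sum()
            print(nme,"disc c (uphill,left mm)",(200-c[1])/S,(200-c[0])/S,"slot c",(200-cy)/S,(200-cx)/S,"angle cw from uphill",90+np.degrees(.5*np.arctan2(2*cc,a-b)),a/wt.sum(),b/wt.sum())
        hsv=cv2.cvtColor(w.clip(0,255).astype(np.uint8),cv2.COLOR_BGR2HSV)
        if h==-12:
            for nm,lo,hi in(("red",(0,90,60),(10,255,255)),("green",(45,70,40),(85,255,255))):
                q=np.argwhere(cv2.inRange(hsv,lo,hi)>0);q=q[np.hypot(q[:,0]-200,q[:,1]-200)<190]
                if len(q):
                    v=np.median(q,0);print("  ",nm,(200-v[0])/S,(200-v[1])/S,"cw ang",np.degrees(np.arctan2(v[1]-200,200-v[0])))
        o.append(w)
cv2.imwrite("pics/r.png",cv2.resize(np.vstack([np.hstack(o[:2]),np.hstack(o[2:])]),(600,600)))
```

```text
top disc c (uphill,left mm) -1.7905333433350847 0.377604652242718 slot c 3.06871797145277 -0.014811558635176424 angle cw from uphill 133.9000623837476 256.97990013682244 252.81510989398325
   red 37.8 -0.8 cw ang 1.2124280899449285
side disc c (uphill,left mm) -0.9829533138521868 2.484847923611966 slot c 0.8240169267211399 3.4455901192074463 angle cw from uphill 18.00668051131919 175.60148483619093 654.031038997372[ WARN:0@4.802] global loadsave.cpp:1063 imwrite_ Unsupported depth image for selected encoder is fallbacked to CV_8U.
```

View pics/r.png

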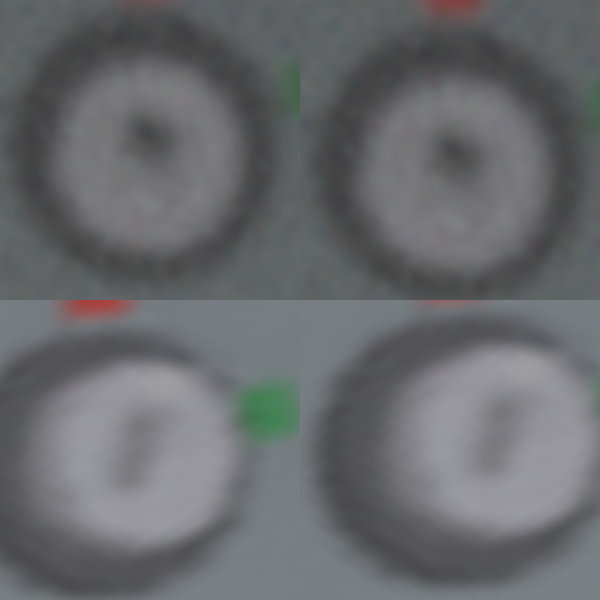

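```bash
python3 -m creep '[{"claw":0,"dx":-15,"dy":-58,"dz":-15,"turn":0},{"claw":0,"dx":-5,"dy":0,"dz":-62,"turn":0},{"claw":0,"dx":-5,"dy":0,"dz":-62,"turn":0},{"claw":0,"dx":0,"dy":0,"dz":-62,"turn":0},{"claw":0,"dx":0,"dy":0,"dz":-62,"turn":0},{"claw":0,"dx":0,"dy":0,"dz":-62,"turn":0}]'; python3 d.py 602,-211,200
```

```text
clock: 7.08
tool_pos: [663.5, -133.1, 493.8]
tcp_rot: [177.6, 10.1, 159.5]
force: [-0.1, -0.5, -1.0]
gripper_width: 11.0
7.075 [-19.1  37.1  78.  120.8   2.2   1.3] [ 663.5 -133.1  493.8] [177.6  10.1 159.5] z [ 0.179 -0.022 -0.984] F [-0.1 -0.5 -1. ] 10.952126652475341
delta tool [  81.5 -106.4  279.6]
```

```bash
python3 -m creep '[{"claw":0,"dx":-11,"dy":0,"dz":-61,"turn":0},{"claw":0,"dx":-11,"dy":0,"dz":-61,"turn":0},{"claw":0,"dx":-11,"dy":0,"dz":-61,"turn":0},{"claw":0,"dx":-15,"dy":0,"dz":-60,"turn":0}]'; python3 d.py 602,-211,200
```

```text
clock: 7.58
tool_pos: [596.0, -121.7, 607.3]
tcp_rot: [176.6, 20.3, 158.6]
force: [0.7, 0.2, -1.0]
gripper_width: 11.3
7.575 [-20.6  26.9  78.  120.8   3.1   0.7] [ 596.  -121.7  607.3] [176.6  20.3 158.6] z [ 0.344 -0.072 -0.936] F [ 0.7  0.2 -1. ] 11.325214219909197
delta tool [ 105.7 -104.1  389.7]
```

```bash
python3 -m creep '[{"claw":0,"dx":-20,"dy":0,"dz":-58,"turn":0},{"claw":0,"dx":-20,"dy":0,"dz":-58,"turn":0},{"claw":0,"dx":-20,"dy":0,"dz":-58,"turn":0}]'; python3 d.py 602,-211,200
cat > k.py <<'E'
from h import *
yaw=np.radians(-14.3);M=np.array([602,-210.8,112.5])
ux=np.array([np.cos(yaw)*np.cos(np.pi/6),np.sin(yaw)*np.cos(np.pi/6),.5]);uy=np.array([-np.sin(yaw),np.cos(yaw),0]);n=np.cross(ux,uy)
def rep(koff=-1.1,ky=0.):
    s=arm.state();R=Ro.from_euler('xyz',s['tcp_rot'],degrees=True)
    k=np.array([-.037,ky,.998]);k/=np.linalg.norm(k);a=R.apply(k)
    print(s['clock'],"pos",s['tool_pos'].round(1),"axis uphill/left/in deg",np.degrees([a@ux,a@uy]).round(1),"F",s['force'].round(1),s['joint_pos'].round(1))
    x=R.apply([1,0,0]);x=x-(x@n)*n;print("key x cw angle",(np.degrees(np.arctan2(-(x@uy),x@ux))%180).round(1))
    tip=s['tool_pos']+R.apply([koff+46.8*k[0],46.8*k[1],46.8*k[2]]);d=tip-M
    print("tip rel mouth uphill,left,out",(d@ux).round(1),(d@uy).round(1),(d@n).round(1))
    return R,tip
def todo(R,tip,u,l,o,):
    t=M+ux*u+uy*l+n*o;print("tool delta",R.inv().apply(t-tip).round(1))
E
python3 - <<'E'
from k import *
R,t=rep();todo(R,t,0,0,40);rep(ky=.05)
E
```

```text
clock: 7.95
tool_pos: [539.5, -113.5, 677.3]
tcp_rot: [175.7, 27.4, 157.8]
force: [0.6, -0.2, -0.7]
gripper_width: 11.6
7.95 [-22.6  19.9  78.  120.8   4.5  -0.4] [ 539.5 -113.5  677.3] [175.7  27.4 157.8] z [ 0.452 -0.104 -0.886] F [ 0.6 -0.2 -0.7] 11.559431320320689
delta tool [ 135.2 -101.3  461.2]
7.95 pos [ 539.5 -113.5  677.3] axis uphill/left/in deg [-0.2  0.4] F [ 0.6 -0.2 -0.7] [-22.6  19.9  78.  120.8   4.5  -0.4]
key x cw angle 7.0
tip rel mouth uphill,left,out 210.0 79.0 484.6
tool delta [ 179.9 -106.7  451.9]
7.95 pos [ 539.5 -113.5  677.3] axis uphill/left/in deg [0.1 3.2] F [ 0.6 -0.2 -0.7] [-22.6  19.9  78.  120.8   4.5  -0.4]
key x cw angle 7.0
tip rel mouth uphill,left,out 210.3 81.4 484.7
```

```bash
python3 -m creep '[{"claw":0,"dx":22,"dy":-13,"dz":53,"turn":0},{"claw":0,"dx":22,"dy":-13,"dz":53,"turn":0},{"claw":0,"dx":22,"dy":-13,"dz":53,"turn":0},{"claw":0,"dx":22,"dy":-13,"dz":53,"turn":0},{"claw":0,"dx":22,"dy":-13,"dz":53,"turn":0},{"claw":0,"dx":22,"dy":-13,"dz":53,"turn":0},{"claw":0,"dx":22,"dy":-13,"dz":53,"turn":0},{"claw":0,"dx":22,"dy":-13,"dz":50,"turn":8}]'
python3 - <<'E'
from k import *
R,t=rep();todo(R,t,0,0,15)
E
```

```text
clock: 8.95
tool_pos: [551.0, -173.7, 315.2]
tcp_rot: [171.0, 26.5, 148.0]
force: [1.2, 0.1, -1.2]
gripper_width: 11.1
8.95 pos [ 551.  -173.7  315.2] axis uphill/left/in deg [-0.1  0.3] F [ 1.2  0.1 -1.2] [-29.4   0.9 -15.5  46.7   7.9   2.3]
key x cw angle 15.8
tip rel mouth uphill,left,out 51.6 23.3 158.0
tool delta [ 37.6 -37.2 144.4]
```

```bash
python3 -m creep '[{"claw":0,"dx":12.5,"dy":-12.4,"dz":43,"turn":0},{"claw":0,"dx":12.5,"dy":-12.4,"dz":43,"turn":0},{"claw":0,"dx":12.6,"dy":-12.4,"dz":43,"turn":0},{"claw":0,"dx":0,"dy":0,"dz":0,"turn":0}]'
python3 - <<'E'
from k import *
R,t=rep();todo(R,t,0,0,15)
s=arm.state();k=np.array([-.037,0,.998]);o0=s['tool_pos']+R.apply([-1.1,0,0])
b=np.mean([arm.read_camera("side").astype(np.float32) for _ in range(3)],0).astype(np.uint8)
tp=arm.read_camera("top")
X=[o0+R.apply(k)*d for d in(46.8,18.8,-7.2,-25)]+[M]
p=proj("side",X);print(p.round(1))
x0,y0=270,130;f=7
c=cv2.resize(b[y0:y0+80,x0:x0+70],None,fx=f,fy=f,interpolation=cv2.INTER_CUBIC)
for q in p: cv2.circle(c,tuple(int(v) for v in (q-[x0-.5,y0-.5])*f),2,(255,0,255),-1)
o=np.zeros((560,800,3),np.uint8);o[:,:490]=c
o[:310,490:]=cv2.resize(tp[150:200,360:410],(310,310),interpolation=cv2.INTER_CUBIC)
cv2.imwrite("pics/c3.png",o)
E
```

```text
clock: 9.45
tool_pos: [555.4, -193.5, 167.1]
tcp_rot: [170.6, 25.7, 147.5]
force: [-0.3, 0.4, 0.1]
gripper_width: 11.4
9.45 pos [ 555.4 -193.5  167.1] axis uphill/left/in deg [-0.7  0.6] F [-0.3  0.4  0.1] [-31.4   7.7 -32.   24.5   8.9   1. ]
key x cw angle 16.4
tip rel mouth uphill,left,out -15.0 5.4 25.2
tool delta [-16.4  -1.    9.3]
[[321.7 164.1]
 [325.8 157.5]
 [329.6 151.2]
 [332.3 146.7]
 [315.4 166.1]]
```

View pics/c3.png

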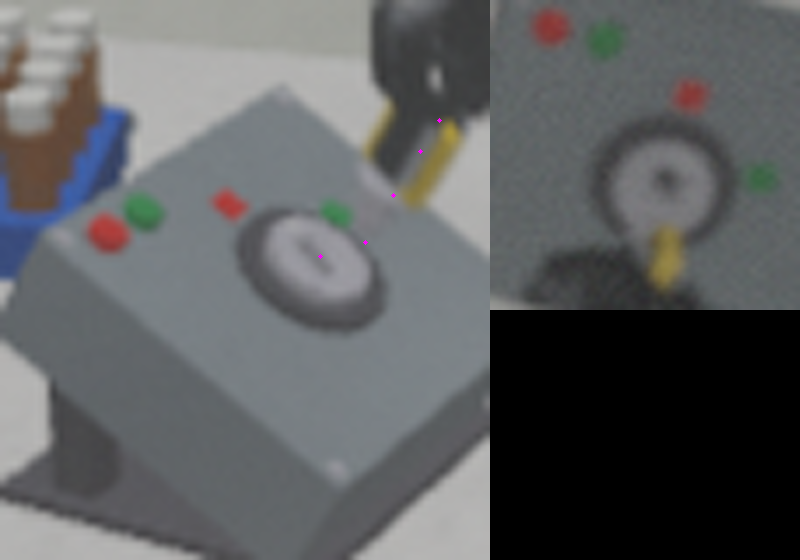

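The key hangs aligned just in front of the switch. In the enlarged side view its tip is near (370,235) and the slot near (316,252). My projected tip and mouth are both about 1 px off in the same direction, so the relative error is about 1 mm. I'll centre over the mouth and descend in small steps.

```bash
python3 -m creep '[{"claw":0,"dx":-8,"dy":-0.5,"dz":2,"turn":0},{"claw":0,"dx":-8,"dy":-0.5,"dz":2,"turn":0},{"claw":0,"dx":0,"dy":0,"dz":0,"turn":0}]'
python3 - <<'E'
from k import *
R,t=rep();todo(R,t,0,0,5)
E
```

```text
clock: 10.02
tool_pos: [574.9, -205.5, 180.8]
tcp_rot: [170.6, 26.6, 147.6]
force: [-0.6, 0.1, 0.4]
gripper_width: 11.3
10.025 pos [ 574.9 -205.5  180.8] axis uphill/left/in deg [0.2 0.4] F [-0.6  0.1  0.4] [-31.4   8.6 -28.8  25.7   8.9   0.9]
key x cw angle 16.2
tip rel mouth uphill,left,out 11.4 -1.5 26.1
tool delta [10.6 -1.9 21.5]
```

```bash
python3 -m creep '[{"claw":0,"dx":5,"dy":-1,"dz":4,"turn":0},{"claw":0,"dx":0,"dy":0,"dz":0,"turn":0},{"claw":0,"dx":0,"dy":0,"dz":0,"turn":0}]'
python3 - <<'E'
from k import *
R,t=rep();todo(R,t,0,0,5)
print(arm.state()['qd'].round(2))
E
```

```text
clock: 10.4
tool_pos: [571.9, -204.1, 174.0]
tcp_rot: [170.6, 26.6, 147.6]
force: [-0.3, 0.3, -0.5]
gripper_width: 11.2
10.4 pos [ 571.9 -204.1  174. ] axis uphill/left/in deg [0.1 0.4] F [-0.3  0.3 -0.5] [-31.5   8.7 -29.9  24.7   8.9   0.9]
key x cw angle 16.2
tip rel mouth uphill,left,out 5.2 -0.9 21.8
tool delta [ 4.6 -0.7 17. ]
[-0.03  0.11 -0.49 -0.11 -0.03  0.04]
```

```bash
python3 -m creep '[{"claw":0,"dx":4.6,"dy":-0.7,"dz":9,"turn":0},{"claw":0,"dx":0,"dy":0,"dz":0,"turn":0},{"claw":0,"dx":0,"dy":0,"dz":0,"turn":0}]'
python3 - <<'E'
from k import *
b=np.mean([arm.read_camera("side").astype(np.float32) for _ in range(3)],0).astype(np.uint8)
R,t=rep();todo(R,t,0,0,5)
s=arm.state();k=np.array([-.037,0,.998]);o0=s['tool_pos']+R.apply([-1.1,0,0])
tp=np.mean([arm.read_camera("top").astype(np.float32) for _ in range(2)],0).astype(np.uint8)
X=[o0+R.apply(k)*d for d in(46.8,18.8,14.8,-25.2)]+[M]
p=proj("side",X);print(p.round(1))
x0,y0=285,130;f=10
c=cv2.resize(b[y0:y0+58,x0:x0+50],None,fx=f,fy=f,interpolation=cv2.INTER_CUBIC)
for q in p: cv2.circle(c,tuple(int(v) for v in (q-[x0-.5,y0-.5])*f),2,(255,0,255),-1)
o=np.zeros((580,800,3),np.uint8);o[:,:500]=c
o[:300,500:]=cv2.resize(tp[160:200,368:408],(300,300),interpolation=cv2.INTER_CUBIC)
for q in proj("top",X): cv2.circle(o,(int(500+(q[0]-367.5)*7.5),int((q[1]-159.5)*7.5)),2,(255,0,255),-1)
cv2.imwrite("pics/c4.png",o)
E
```

```text
clock: 10.78
tool_pos: [572.1, -203.2, 162.8]
tcp_rot: [170.6, 26.5, 147.6]
force: [0.7, -0.0, -0.4]
gripper_width: 11.1
10.925 pos [ 572.1 -203.3  163.1] axis uphill/left/in deg [0.1 0.4] F [ 0.4  0.3 -0.2] [-31.4   9.3 -31.1  22.9   8.9   1. ]
key x cw angle 16.2
tip rel mouth uphill,left,out -0.3 -0.0 12.4
tool delta [-0.5  0.1  7.4]
[[317.1 163.4]
 [321.1 156.9]
 [321.7 156. ]
 [327.7 146.4]
 [315.4 166.1]]
```

View pics/c4.png

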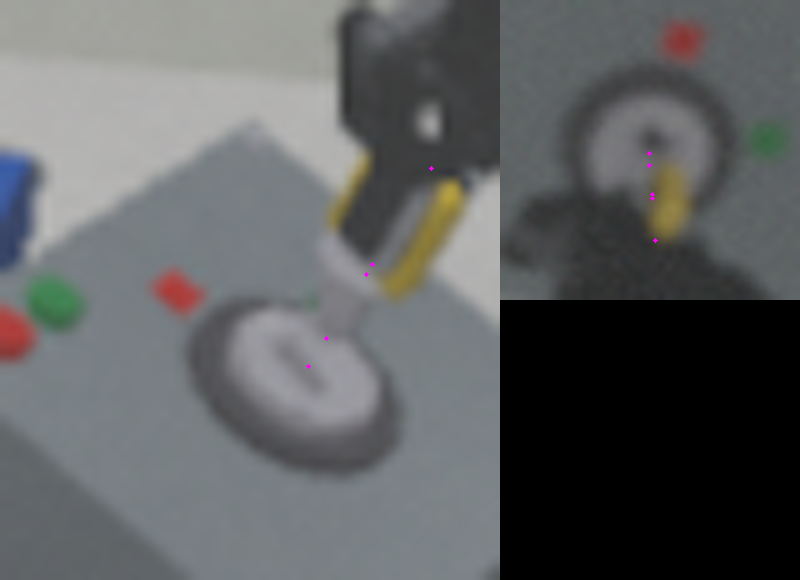

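```bash
cat > ov.py <<'E'
from k import *
def ov(fn,koff=-1.1):
    b=np.mean([arm.read_camera("side").astype(np.float32) for _ in range(2)],0).astype(np.uint8)
    tp=np.mean([arm.read_camera("top").astype(np.float32) for _ in range(2)],0).astype(np.uint8)
    R,t=rep(koff);s=arm.state()
    z=np.array([.037,0,-.998]);y=np.array([0,1,0]);x=np.cross(y,z)
    w=lambda a,bb,c:t+R.apply(a*x+bb*y+c*z)
    o=np.zeros((600,800,3),np.uint8)
    for im,nm,x0,y0,ww,hh,f,ox in((b,"side",295,135,40,60,10,0),(tp,"top",368,158,40,60,10,400)):
        c=cv2.resize(im[y0:y0+hh,x0:x0+ww],None,fx=f,fy=f,interpolation=cv2.INTER_CUBIC)
        P=lambda X:((proj(nm,X)-[x0-.5,y0-.5])*f).astype(np.int32)
        box=lambda hx,hy,a,e:[w(sx*hx,sy*hy,zz) for sx in(-1,1) for sy in(-1,1) for zz in(a,e)]
        for bb,col in((box(18,6,32,72),(255,0,255)),(box(8,4.5,6,28),(255,255,0))):
            cv2.polylines(c,[cv2.convexHull(P(bb))],True,col,1)
        th=np.linspace(0,2*np.pi,40);cv2.polylines(c,[P([w(15*np.cos(q),15*np.sin(q),28) for q in th])],True,(255,255,255),1)
        cv2.polylines(c,[P([M+24*(ux*np.cos(q)+uy*np.sin(q)) for q in th])],True,(0,255,255),1)
        cv2.circle(c,tuple(int(v) for v in P([M])[0]),2,(0,255,255),-1)
        o[:,ox:ox+400]=c
    cv2.imwrite(fn,o)
E
python3 -c "
from ov import *
ov('pics/c5.png')"
```

```text
11.225 pos [ 572.1 -203.2  163.1] axis uphill/left/in deg [0.1 0.4] F [ 0.9  0.1 -1.3] [-31.4   9.3 -31.1  22.9   8.9   1. ]
key x cw angle 16.2
tip rel mouth uphill,left,out -0.3 0.0 12.4
```

View pics/c5.png

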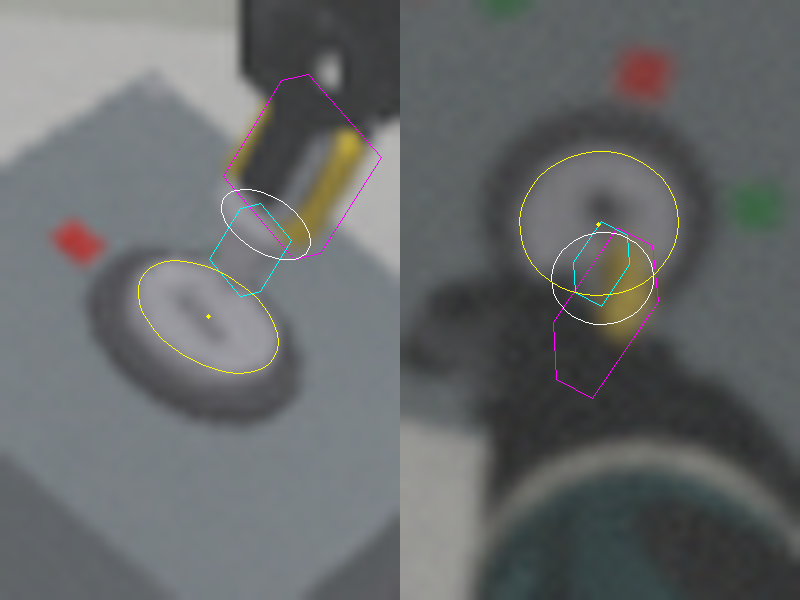

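The overlay shows the predicted disc and collar matching the picture, with the bow within about 1 px (2 mm). That is inside the chamfer's tolerance, so I'll insert slowly.

```bash
python3 -m creep '[{"claw":0,"dx":0,"dy":0,"dz":7,"turn":0},{"claw":0,"dx":0,"dy":0,"dz":5,"turn":0},{"claw":0,"dx":0,"dy":0,"dz":4,"turn":0},{"claw":0,"dx":0,"dy":0,"dz":0,"turn":0}]' 80; python3 -c "
from k import *
R,t=rep();todo(R,t,0,0,-28)"
```

```text
clock: 11.72
tool_pos: [579.9, -204.9, 147.5]
tcp_rot: [170.6, 26.5, 147.6]
force: [0.1, -0.8, -0.8]
gripper_width: 10.9
11.725 pos [ 579.9 -204.9  147.5] axis uphill/left/in deg [0.1 0.4] F [ 0.1 -0.8 -0.8] [-31.   11.  -31.8  20.5   8.8   1.3]
key x cw angle 16.2
tip rel mouth uphill,left,out -1.2 0.3 -5.1
tool delta [-2.1 -0.2 22.9]
```

```bash
python3 -m creep '[{"claw":0,"dx":-0.6,"dy":0,"dz":4,"turn":0},{"claw":0,"dx":-0.4,"dy":0,"dz":4,"turn":0},{"claw":0,"dx":0,"dy":0,"dz":0,"turn":0}]'; python3 -c "
from k import *
R,t=rep();todo(R,t,0,0,-28)"
```

```text
clock: 12.1
tool_pos: [584.7, -206.7, 140.7]
tcp_rot: [170.7, 26.6, 147.5]
force: [0.3, -0.1, -2.8]
gripper_width: 10.8
12.1 pos [ 584.7 -206.7  140.7] axis uphill/left/in deg [0.1 0.4] F [ 0.3 -0.1 -2.8] [-30.9  11.8 -31.9  19.5   8.6   1.4]
key x cw angle 16.2
tip rel mouth uphill,left,out -0.2 -0.3 -13.6
tool delta [-0.7  0.3 14.4]
```

Sliding in without load (13.6 mm); continuing.

```bash
python3 -m creep '[{"claw":0,"dx":-0.2,"dy":0,"dz":4,"turn":0},{"claw":0,"dx":-0.2,"dy":0,"dz":4,"turn":0},{"claw":0,"dx":0,"dy":0,"dz":0,"turn":0}]'; python3 -c "
from k import *
R,t=rep();todo(R,t,0,0,-28)"
```

```text
clock: 12.48
tool_pos: [588.8, -207.8, 133.2]
tcp_rot: [170.7, 26.6, 147.5]
force: [-1.6, -1.6, -1.1]
gripper_width: 10.7
12.475 pos [ 588.8 -207.8  133.2] axis uphill/left/in deg [0.1 0.3] F [-1.6 -1.6 -1.1] [-30.8  12.7 -32.1  18.4   8.6   1.6]
key x cw angle 16.2
tip rel mouth uphill,left,out -0.2 -0.4 -22.1
tool delta [-0.3  0.4  5.9]
```

```bash
python3 -m creep '[{"claw":0,"dx":-0.2,"dy":0,"dz":3,"turn":0},{"claw":0,"dx":-0.1,"dy":0,"dz":3,"turn":0},{"claw":0,"dx":0,"dy":0,"dz":0,"turn":0}]'; python3 -c "
from k import *
R,t=rep();todo(R,t,0,0,-28)"; python3 -m creep '[{"claw":0,"dx":0,"dy":0,"dz":1.5,"turn":0},{"claw":0,"dx":0,"dy":0,"dz":1.5,"turn":0}]'; python3 -c "
from k import *
R,t=rep()"
```

```text
clock: 12.85
tool_pos: [591.9, -208.7, 127.8]
tcp_rot: [170.7, 26.6, 147.5]
force: [-0.7, -1.9, -1.5]
gripper_width: 10.9
12.85 pos [ 591.9 -208.7  127.8] axis uphill/left/in deg [0.1 0.3] F [-0.7 -1.9 -1.5] [-30.6  13.3 -32.2  17.6   8.5   1.7]
key x cw angle 16.2
tip rel mouth uphill,left,out -0.1 -0.5 -28.4
tool delta [ 0.   0.5 -0.4]
clock: 13.1
tool_pos: [592.3, -208.8, 127.5]
tcp_rot: [170.7, 26.7, 147.5]
force: [-32.3, 7.7, 38.1]
gripper_width: 11.1
13.1 pos [ 592.3 -208.8  127.5] axis uphill/left/in deg [0.1 0.3] F [-32.3   7.7  38.1] [-30.6  13.3 -32.3  17.4   8.4   1.7]
key x cw angle 16.2
tip rel mouth uphill,left,out 0.1 -0.6 -28.9
```

Contact at the predicted depth (collar on the face, about 50 N along the axis). Now turning clockwise.

```bash
python3 -m creep '[{"claw":0,"dx":0,"dy":0.2,"dz":0,"turn":6},{"claw":0,"dx":0,"dy":0.2,"dz":0.2,"turn":6},{"claw":0,"dx":0,"dy":0.2,"dz":0.2,"turn":6}]'; python3 -c "
from k import *
R,t=rep();print(arm.state()['torque'])"
```

```text
clock: 13.48
tool_pos: [591.8, -208.4, 127.7]
tcp_rot: [162.5, 22.3, 127.7]
force: [-3.1, 0.2, 3.9]
gripper_width: 11.1
13.475 pos [ 591.8 -208.4  127.7] axis uphill/left/in deg [-0.2 -0.4] F [-3.1  0.2  3.9] [-30.6  13.3 -32.3  17.5   8.3  20.3]
key x cw angle 34.7
tip rel mouth uphill,left,out -0.8 -1.2 -28.5
[-0.04008794  0.52896933  0.07595417]
```

```bash
python3 -m creep '[{"claw":0,"dx":0,"dy":0.2,"dz":0.2,"turn":6},{"claw":0,"dx":0,"dy":0.2,"dz":0.2,"turn":6},{"claw":0,"dx":0,"dy":0.2,"dz":0.2,"turn":6},{"claw":0,"dx":0,"dy":0.2,"dz":0.2,"turn":6},{"claw":0,"dx":0,"dy":0.2,"dz":0.2,"turn":6}]'; python3 -c "
from k import *
R,t=rep();print(arm.state()['torque'])"
```

```text
clock: 14.1
tool_pos: [593.0, -207.9, 128.4]
tcp_rot: [153.7, 10.6, 97.7]
force: [-5.6, -0.5, 3.3]
gripper_width: 10.6
14.1 pos [ 593.  -207.9  128.4] axis uphill/left/in deg [-1.  -1.2] F [-5.6 -0.5  3.3] [-30.4  13.3 -32.3  17.4   8.3  51.3]
key x cw angle 65.7
tip rel mouth uphill,left,out -0.5 -1.3 -28.3
[-0.11010076  0.67615527  0.02967137]
```

```bash
python3 -m creep '[{"claw":0,"dx":0,"dy":0.1,"dz":0.2,"turn":4},{"claw":0,"dx":0,"dy":0.1,"dz":0.2,"turn":4},{"claw":0,"dx":0,"dy":0,"dz":0.2,"turn":4}]'; python3 -c "
from k import *
R,t=rep();print(arm.state()['torque'])"; python3 -m creep '[{"claw":0,"dx":0,"dy":0,"dz":0.2,"turn":4},{"claw":0,"dx":0,"dy":0,"dz":0.2,"turn":4}]'; python3 -c "
from k import *
R,t=rep();print(arm.state()['torque'])"
```

```text
clock: 14.48
tool_pos: [593.6, -207.9, 128.8]
tcp_rot: [152.2, 4.9, 86.6]
force: [-3.3, -1.3, 2.8]
gripper_width: 10.8
14.475 pos [ 593.6 -207.9  128.8] axis uphill/left/in deg [-1.3 -1.3] F [-3.3 -1.3  2.8] [-30.4  13.3 -32.2  17.4   8.3  63.8]
key x cw angle 78.1
tip rel mouth uphill,left,out -0.4 -1.4 -28.3
[-0.16996497  0.56247915  0.03272622]
clock: 14.72
tool_pos: [593.9, -207.9, 129.0]
tcp_rot: [151.7, 1.0, 79.3]
force: [-4.2, -0.1, 4.1]
gripper_width: 10.9
14.725 pos [ 593.9 -207.9  129. ] axis uphill/left/in deg [-1.6 -1.3] F [-4.2 -0.1  4.1] [-30.4  13.3 -32.2  17.4   8.3  72. ]
key x cw angle 86.4
tip rel mouth uphill,left,out -0.4 -1.4 -28.2
[-0.17594919  0.57365422  0.37232426]
```

```bash
python3 -m creep '[{"claw":0,"dx":0,"dy":0,"dz":0.2,"turn":4},{"claw":0,"dx":0,"dy":0,"dz":0.2,"turn":4}]'
python3 - <<'E'
from k import *
R,t=rep();print(arm.state()['torque'])
b=np.mean([arm.read_camera("side").astype(np.float32) for _ in range(2)],0).astype(np.uint8)
tp=np.mean([arm.read_camera("top").astype(np.float32) for _ in range(2)],0).astype(np.uint8)
o=np.hstack([cv2.resize(b[135:195,290:350],(400,400),interpolation=cv2.INTER_CUBIC),cv2.resize(tp[155:215,360:420],(400,400),interpolation=cv2.INTER_CUBIC)])
cv2.imwrite("pics/c6.png",o)
E
```

```text
clock: 14.98
tool_pos: [594.2, -207.6, 129.1]
tcp_rot: [151.8, -2.9, 72.1]
force: [-5.7, -0.2, 3.2]
gripper_width: 11.2
14.975 pos [ 594.2 -207.6  129.1] axis uphill/left/in deg [-1.8 -1.3] F [-5.7 -0.2  3.2] [-30.4  13.3 -32.2  17.3   8.4  80.2]
key x cw angle 94.5
tip rel mouth uphill,left,out -0.5 -1.0 -28.2
[-0.67763179  0.87915862  1.15596607]
```

View pics/c6.png

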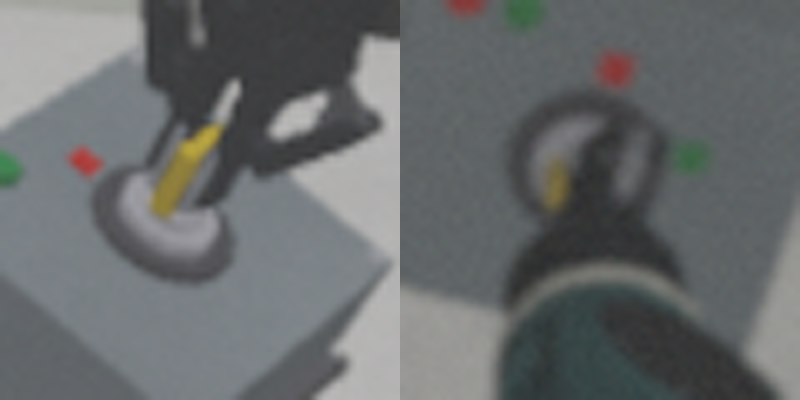

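```bash
python3 -m creep '[{"claw":0,"dx":0,"dy":0,"dz":0.3,"turn":4},{"claw":0,"dx":0,"dy":0,"dz":0.3,"turn":3}]' 100; python3 -c "
from k import *
R,t=rep();T=arm.state()['torque'];print(T,T@n)"
```

```text
clock: 15.42
tool_pos: [594.4, -207.1, 129.1]
tcp_rot: [152.2, -6.0, 66.3]
force: [-8.0, 2.1, 8.1]
gripper_width: 10.8
15.425 pos [ 594.4 -207.1  129.1] axis uphill/left/in deg [-2.1 -1.2] F [-8.   2.1  8.1] [-30.4  13.3 -32.3  17.3   8.4  86.8]
key x cw angle 101.1
tip rel mouth uphill,left,out -0.7 -0.4 -28.2
[-0.34193082  0.93893749  1.6261625 ] 1.6899245215907743
```

```bash
python3 -m creep '[{"claw":0,"dx":0,"dy":0,"dz":1.5,"turn":1},{"claw":0,"dx":0,"dy":0,"dz":1,"turn":1}]'; python3 -c "
from k import *
R,t=rep();T=arm.state()['torque'];print(T,T@n)"; python3 -m creep '[{"claw":0.4,"dx":0,"dy":0,"dz":0,"turn":0},{"claw":0.4,"dx":0,"dy":0,"dz":0,"turn":0},{"claw":0.6,"dx":0,"dy":0,"dz":0,"turn":0},{"claw":0.6,"dx":0,"dy":0,"dz":0,"turn":0}]'; python3 -c "
from k import *
R,t=rep()"
```

```text
clock: 15.68
tool_pos: [594.7, -206.9, 129.1]
tcp_rot: [152.3, -6.8, 64.8]
force: [-24.0, 2.5, 22.6]
gripper_width: 10.9
15.675 pos [ 594.7 -206.9  129.1] axis uphill/left/in deg [-2.  -1.2] F [-24.    2.5  22.6] [-30.3  13.3 -32.3  17.1   8.4  88.6]
key x cw angle 102.8
tip rel mouth uphill,left,out -0.5 -0.1 -28.4
[-0.63298446  2.18160844  1.42928955] 1.813914574394596
clock: 16.18
tool_pos: [595.1, -206.8, 129.2]
tcp_rot: [152.3, -6.7, 65.0]
force: [-2.0, -0.6, 0.7]
gripper_width: 51.2
16.175 pos [ 595.1 -206.8  129.2] axis uphill/left/in deg [-2.  -1.2] F [-2.  -0.6  0.7] [-30.3  13.3 -32.3  17.1   8.4  88.4]
key x cw angle 102.6
tip rel mouth uphill,left,out -0.2 0.1 -28.5
```

```bash
python3 -m creep '[{"claw":0.6,"dx":0,"dy":0,"dz":-25,"turn":0},{"claw":0.6,"dx":0,"dy":0,"dz":-40,"turn":0},{"claw":0.6,"dx":0,"dy":0,"dz":-50,"turn":0},{"claw":0.6,"dx":30,"dy":0,"dz":-40,"turn":0},{"claw":0.6,"dx":55,"dy":0,"dz":-20,"turn":0},{"claw":0.6,"dx":55,"dy":0,"dz":-20,"turn":0},{"claw":0.6,"dx":55,"dy":0,"dz":-20,"turn":0},{"claw":0.6,"dx":0,"dy":0,"dz":0,"turn":0}]'
python3 - <<'E'
from k import *
b=np.mean([arm.read_camera("side").astype(np.float32) for _ in range(3)],0).astype(np.uint8)
tp=np.mean([arm.read_camera("top").astype(np.float32) for _ in range(3)],0).astype(np.uint8)
print(arm.state()['tool_pos'],arm.state()['force'])
K={}
o=np.zeros((500,800,3),np.uint8)
# overlay: collar seated; bow with white = model at cw 72
for im,nm,x0,y0,ox in((b,"side",290,140,0),(tp,"top",363,153,400)):
    c=cv2.resize(im[y0:y0+50,x0:x0+40],None,fx=10,fy=10,interpolation=cv2.INTER_CUBIC)
    P=lambda X:((proj(nm,X)-[x0-.5,y0-.5])*10).astype(np.int32)
    a=np.radians(72);kx=ux*np.cos(a)-uy*np.sin(a);ky=np.cross(n,kx)
    box=[M+kx*sx*18+ky*sy*6+n*zz for sx in(-1,1) for sy in(-1,1) for zz in(4,44)]
    cv2.polylines(c,[cv2.convexHull(P(box))],True,(255,0,255),1)
    th=np.linspace(0,2*np.pi,40);cv2.polylines(c,[P([M+15*(ux*np.cos(q)+uy*np.sin(q)) for q in th])],True,(255,255,255),1)
    o[:,ox:ox+400]=c
cv2.imwrite("pics/c7.png",o)
E
```

```text
clock: 17.18
tool_pos: [576.5, -3.7, 348.4]
tcp_rot: [152.2, -6.9, 64.9]
force: [0.3, -0.5, -1.1]
gripper_width: 51.2
[574.92955024  -8.18427745 345.71506356] [0.02471321 0.74853821 0.48092031]
```

View pics/c7.png

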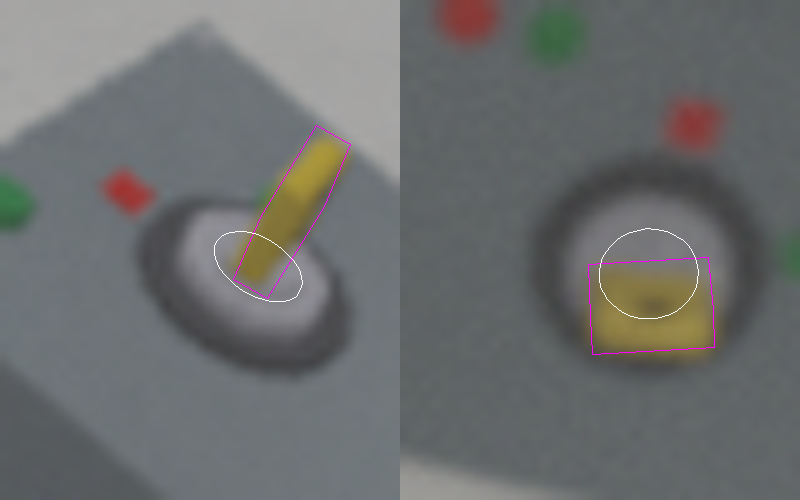

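The key now stands alone in the switch. In the side view its bow runs from (250,280) to (345,140), matching the fully-home model at 72°. The top view agrees, with the bow a few degrees further clockwise, about the slot's play. Nothing else was touched, so I'm handing in.

```bash
python3 -c "
from bench import arm
s=arm.state();print(s['clock'],s['qd'].round(2),s['force'].round(1));print(arm.finish_job())"
```

```text
17.475 [-0.08 -0.03  0.29 -0.08 -0.02  0.23] [0.  0.7 0.5]
the job is handed in; nothing more can be done
None
```

The yellow key is fully home in the key switch and turned clockwise to its stop. I let go, backed the gripper away and handed the job in at 17.5 s.

**How it was done:** I gripped the yellow key's bow and lifted it out of the stand. The moves have no tilt command, so I got the roughly 28° tool tilt by driving the arm against its joint limits at full reach. The key then slid in with almost no force until the collar met the face, at about 50 N.

**Last checks:**
- **Seating:** after I let go, both camera views matched a model of the key fully home, to about 1 px (2–3 mm).
- **Turn:** the turning torque was about 0.2 N m until late in the turn. It then rose to 1.8 N m and levelled off, as expected at the stop. The switch angle can't be read directly, so this and the pictures are the evidence.
- **Robot:** it was clear of everything at hand-in, with about zero force on the tool.

**Disagreements:**
- **Angle:** the gripper ended at 103° from the uphill direction, while the key shows about 80°. I put this down to the key slipping in the pads at the stop and about 9° of play in the slot.
- **Depth:** the depth reading while turning was 28.2–28.5 mm, against 28.9 mm when first pressed home. I pressed it down again before letting go.
- **Bystanders:** I did not look again at the blue key, tube rack or bottle at the end. The robot did not approach the rack or bottle, and only the yellow key was gripped.

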